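# Reset a tripped blower and start it

### The arm

A 6-joint arm with a two-finger parallel gripper is mounted at the origin on the work surface. World frame = base frame: x ahead of the robot, y to its left, z up, the work surface at z = 0. Lengths are in m, angles in degrees, forces in N, time in s.
With the tool pointing down it reaches from about 0.25 to 0.725 m from the base axis. Payload 9.7 kg.
Tool frame: the origin (TCP) lies at the very end of the fingers, on their centre line; the grasp point (between the pads) lies 19 mm behind it; z points along the fingers, y is the direction in which the jaws open and shut (so a half turn about z gives the same grasp; the last joint's range is limited). The gripper opens to 85 mm and grips with 20 to 120 N. Pads are 22 mm wide; open, the fingers measure 114 mm over their backs; the gripper's body (76 mm by 85 mm) begins 54 mm behind the grasp point. The pads swing forward as they close: fully open they stand 13 mm farther back than shut.
Start: joints at [68.01, 4.979, 10.078, 95.1, 0, 90], TCP at [0.206, 0.51, 0.231] pointing down, gripper open.
Joint ranges: [-179.16, 179.16], [-48.56, 103.87], [-65.8, 70.77], [-126.05, 130.52], [-82.76, 87.17], [-180, 180]. Speed limits (degrees/s): [127.2, 127.2, 147.25, 180, 180, 180].

### API

Orientations are given as [roll, pitch, yaw] about the fixed x, y, z axes, in that order (R = Rz(yaw) Ry(pitch) Rx(roll)).
In Python, from workcell import bot gives the robot as it stands.
- The arm moves only by the shell command python3 -m pendant 'ROWS' [FORCE]. ROWS is JSON, a list that holds one entry, the list of rows, each a list of 7 numbers: the shift along the tool's x, y, z in cm, then the turn, a rotation vector about the tool's x, y, z in rad, then the opening in per cent of the stroke, from 0 (shut) to 100 (fully open). In form: [[[dx, dy, dz, ax, ay, az, gripper], ...]]. A call has 1 to 5 rows; each row shifts and turns the pose as measured when the row begins, along the tool's axes as they then stand; what a row does not reach is not made up. A row lasts 1/12 s, in which the tool goes at most 41.7 mm and 7.16 degrees, less where a joint would pass 70% of its speed; a pose out of reach is approached as far as the arm can. A call with a gripper value outside its range is refused whole. The fingers move at their own pace and stop on an object; FORCE is the grip in N (left out, the last holds). Time passes only in rows, so rows that do not move let the fingers close. It gives the time, the measured TCP pose, the force and the opening at its end, in the units of the state.
- bot.get_obs(): the state, without advancing time (a new reading comes with each control period).
- bot.camera(name): name is "scene" or "top"; returns the picture (384x512x3 uint8, red, green, blue); there is no depth.
- bot.get_calibration(name): a dict with "intrinsics" (3x3 intrinsics, pixels), "D" ([k1, k2, p1, p2, k3] as OpenCV has them; the pictures are not rectified), "pose" (4x4, takes a point from camera to world coordinates). Camera axes: x right, y down, z forward; pixel columns grow to the right and rows downward; lengths in m; the calibration is good to about 2 mm. A picture is of the moment at which its call begins. get_calibration takes no time and is no camera call.
- bot.job_done(): hands the job in, once; it reports no verdict.
Trained networks look in the newest picture that a camera, given by its name, has taken for a name from the list of things; names that differ only in an ending like _2 or _b are one class to them, and where a whole thing is asked for, a point or a joint stands for the part that bears it (a point fixed in the world has none). Each returns a list of dicts, best first, with "confidence" (0 to 1); they miss things now and then, are a little off and sometimes report something else, mostly with a low value. They report only what shows in the picture. A call takes as long as a camera call.
- bot.masks_of(camera, thing): "pixels" (384x512 bool, what is visible of it) and "extent" ([left, top, right, bottom] in pixels, round what is visible of it).
- bot.mark_of(camera, thing): "uv" ([column, row] in pixels: a listed point, or the origin of a listed thing).
The state is a dict: "time": time; "q": joint angles; "qd": joint speeds; "joint_efforts": joint torques, N m; "ee_pos": TCP position; "tcp_rot": TCP orientation; "wrist_force": force on the tool from outside, world axes, zero at the start; "torque": the same for the moment, N m; "opening": finger opening in m.
Only numpy, scipy, OpenCV 4.12 (cv2) and the standard library are available. Lean on these libraries where they do the work, as an engineer would, in place of code of your own. Each camera call takes 0.05 s, during which the arm holds its last target. There are 200 camera calls.

### The job

The wood-chip blower has tripped out. Reach a fingertip down into the round well on top of its control console and push the sunken reset key fully home so that it stays down; after that press the flat start button right in and let it go. Only press: pick nothing up, do not knock the loose things on the bench about, and leave the mushroom stop head and the isolator's rotary handle as they are.

Things in the scene. Friction and masses are not known exactly. Their poses are not given: they have to be found in the camera images.
- console: the blower's control console, a fixed steel box with a level top, 0.35 m long (its own y), 0.116 m deep (its own x); origin at the centre of its underside, on the bench, z up. Four square cast modules, 79 mm wide at 80 mm spacing, stand in a row along its y; which module is where changes from run to run. The modules' tops are level and lie 90 mm above the bench
- reset_top (a point): centre of the top face of the reset key: a flat round black key 20 mm across, at the bottom of an open round well 48 mm in diameter and 26 mm deep in the top of its module (the only module with a hole). Tripped, the key stands about 9 mm above the well's floor, its face about 17 mm below the well's mouth; fully home its face is 24 mm below the mouth, 2 mm above the floor (66 mm above the bench). x, y along the console's x, y, z up; the point moves with the key
- reset_key (a joint): how far the reset key has been pushed down, in m: 0 popped out, 0.007 home against its stop. It slides straight down against about 3.5 N of friction, has no spring, and stays where it is left
- start_top (a point): centre of the top face of the start button: a flat round black button 32 mm across, standing 10 mm proud of its module's top (face 100 mm above the bench), with a thin steel ring at its foot; axes as the console's, z up
- start_key (a joint): travel of the start button, in m: 0 out, 0.005 fully pressed (down). A spring pushes it back: about 1.2 N at the start, 4 N fully pressed
- stop_top (a point): centre of the top of the mushroom stop head: a red domed head 44 mm across on a neck, standing 24 mm above its module's top (114 mm above the bench)
- stop_head (a joint): travel of the mushroom stop head, in m: 0 out, 0.005 pressed in; sprung
- isolator_top (a point): centre of the top of the isolator's rotary handle, a black bar 42 x 11 mm, its top 22 mm above its module's top (112 mm above the bench)
- isolator (a joint): angle of the isolator's handle, in rad: 0 as it stands (on), 1.57 off, turned clockwise seen from above
- padlock: a brass padlock, 44 x 32 x 18 mm body with a steel shackle, lying flat on the bench on the robot's side of the console; origin under its middle. Loose; not part of the job
- screwdriver: a screwdriver about 190 mm long lying on the bench on the robot's side of the console. Loose; not part of the job
- tape_measure: a black tape measure, 68 x 36 x 62 mm high, standing behind the console; origin under its middle. Loose; not part of the job
- grease_tin: a closed round steel tin, 72 mm across and 62 mm high, standing behind the console; origin under its middle. Loose; not part of the job
- spanner: a steel spanner about 200 mm long lying off the +y end of the console. Loose; not part of the job
- hose_clamp: a steel hose clamp, a ring 100 mm across and 13 mm high with a screw housing, lying off the -y end of the console; origin at its centre, on the bench. Loose; not part of the job
- bolt: a thick steel bolt standing on its head behind the console, head 36 mm across, 70 mm high; origin under its head. Loose; not part of the job

How it is judged:
By the outcome, as a careful person would: the job done as asked, in the order asked, and still so for the second after the job is handed in, with the robot touching nothing.
It also fails if it takes over 38 s, if anything falls off the work surface, if the arm or the gripper's body presses on something with over 40 N, if the wrist force passes 120 N, or if a joint passes its speed limit or range.

## Working session

There is one attempt and no reset: what is moved stays moved. The work goes in short steps, Python scripts to look and compute and a shell command to move; the robot and the scene stay as the last step left them, time stands still between calls to the robot, and variables do not carry over. Pictures are saved under pics/ and viewed, about 8 in all and at most 12, crops included, and the job is handed in when it is done.

```bash
mkdir -p pics
cat > h.py <<'E'
import numpy as np, cv2
from workcell import bot
def ray_z(cam,uv,z):
    c=bot.get_calibration(cam);K=np.array(c["intrinsics"],float);D=np.array(c["D"],float);T=np.array(c["pose"])
    p=cv2.undistortPoints(np.array([[uv]],float),K,D)[0,0]
    d=T[:3,:3]@[p[0],p[1],1];o=T[:3,3]
    return o+d*(z-o[2])/d[2]
E
python3 - <<'E'
from h import *
ims=[]
for c in("top","scene"):
    im=bot.camera(c);cv2.imwrite(f"pics/{c}0.png",im[:,:,::-1])
    for t,z in(("reset_top",.073),("start_top",.1),("stop_top",.114),("isolator_top",.112),("console",0)):
        for m in bot.mark_of(c,t)[:2]: print(c,t,np.round(m["uv"],1),round(m["confidence"],2),ray_z(c,m["uv"],z).round(4))
print(bot.get_obs())
E
```

```text
top reset_top [284.9 205.4] 0.5 [ 0.5368 -0.0457  0.073 ]
top start_top [287.7 150. ] 0.6 [ 0.6664 -0.0501  0.1   ]
top start_top [187.1 178. ] 0.55 [0.5965 0.1867 0.1   ]
top stop_top [220.3 186.9] 0.79 [0.5746 0.1063 0.114 ]
top isolator_top [250.8 195.3] 0.76 [0.5561 0.0355 0.112 ]
top console [241.  193.8] 0.72 [0.5714 0.0641 0.    ]
top console [199.4 239.8] 0.53 [0.4515 0.1687 0.    ]
scene reset_top [223.2 189.6] 0.58 [ 0.5218 -0.0452  0.073 ]
scene start_top [325.9 190.7] 0.61 [0.5991 0.1828 0.1   ]
scene stop_top [287.9 180.9] 0.48 [0.5663 0.1003 0.114 ]
scene isolator_top [253.4 184.6] 0.59 [0.5644 0.0201 0.112 ]
scene isolator_top [221.7 191.7] 0.42 [ 0.5782 -0.0536  0.112 ]
scene console [270.1 217.1] 0.86 [0.5581 0.0644 0.    ]
{'time': 0.6, 'q': array([6.80078287e+01, 4.98023533e+00, 1.00785539e+01, 9.50993127e+01,
       7.46012444e-05, 8.99999433e+01]), 'qd': array([-0.02279483, -0.1006598 , -0.02363962,  0.09302233,  0.03141674,
       -0.00519215]), 'joint_efforts': array([ 6.10203533e-04, -5.19819617e+01,  4.64695144e+01,  1.10943569e-03,
       -3.58815953e-05, -1.20817140e-05]), 'ee_pos': array([0.20596425, 0.50998102, 0.23127437]), 'tcp_rot': array([-1.79999006e+02, -7.46022280e-05,  1.58007885e+02]), 'wrist_force': array([-0.02189949, -0.31397736, -0.50837385]), 'torque': array([ 0.00751979, -0.04928001,  0.03171809]), 'opening': 0.08553202420825932}
```

View pics/top0.png

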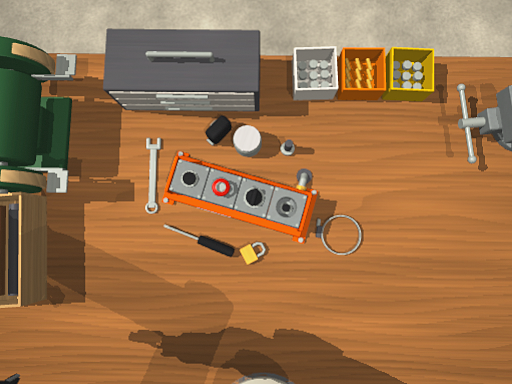

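View pics/scene0.png

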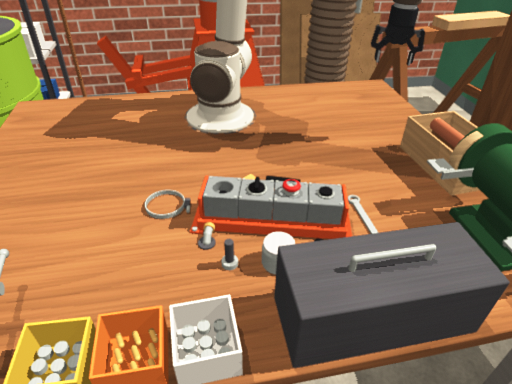

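The top view shows, left to right: start button (189,178), red stop (221,187), isolator (255,197) and the well (286,207). The scene view shows the same order. The top-view marks give a start-to-reset distance of 0.240 m, which is correct. I'll look at zoomed crops to refine this.

Run:
```python
from h import *
a=cv2.imread("pics/top0.png")[145:245,160:320];b=cv2.imread("pics/scene0.png")[170:245,190:360]
a=cv2.resize(a,None,fx=4.5,fy=4.5,interpolation=cv2.INTER_CUBIC)[:,:720];b=cv2.resize(b,(720,318),interpolation=cv2.INTER_CUBIC)
a=cv2.resize(a,(450,281)) if False else a
cv2.imwrite("pics/crop_a.png",a);cv2.imwrite("pics/crop_b.png",b)
for c in("top","scene"):
    bot.camera(c)
    for t,z in(("reset_top",.073),("start_top",.1),("stop_top",.114),("isolator_top",.112)):
        for m in bot.masks_of(c,t)[:1]:
            ys,xs=np.nonzero(m["pixels"]);uv=[xs.mean(),ys.mean()]
            print(c,t,np.round(uv,1),len(xs),m["extent"],round(m["confidence"],2),ray_z(c,uv,z).round(4))
```

```text
top start_top [189.1 177.6] 143 [184.0, 170.3, 196.5, 186.5] 0.68 [0.5976 0.182  0.1   ]
top stop_top [221.  186.6] 270 [213.6, 181.0, 232.0, 193.5] 0.58 [0.5754 0.1048 0.114 ]
top isolator_top [254.3 196.2] 231 [246.0, 188.6, 262.9, 205.4] 0.75 [0.554  0.0274 0.112 ]
scene start_top [325.4 190.4] 111 [318.8, 186.1, 330.8, 195.9] 0.45 [0.598 0.182 0.1  ]
scene stop_top [291.7 186.3] 162 [285.4, 179.4, 299.4, 194.1] 0.45 [0.5876 0.1037 0.114 ]
scene isolator_top [256.5 185.5] 163 [250.2, 180.1, 263.7, 191.0] 0.48 [0.5688 0.0264 0.112 ]
```

View pics/crop_a.png

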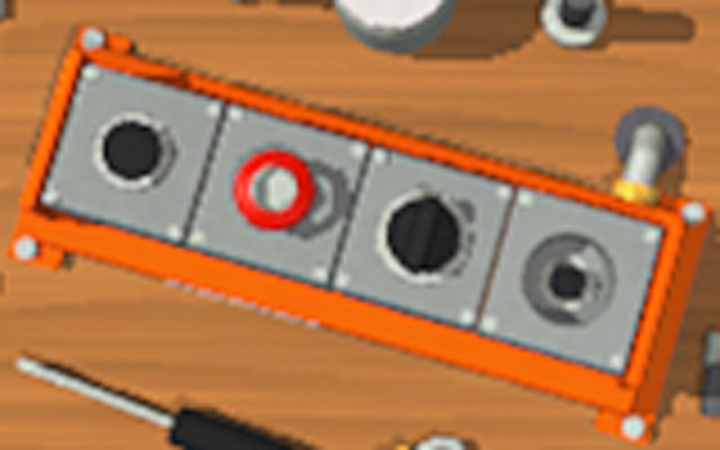

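View pics/crop_b.png

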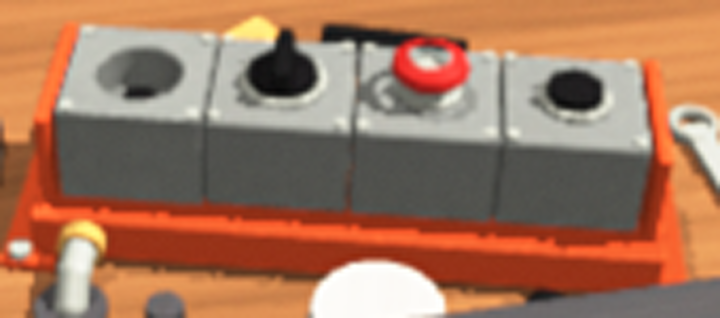

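```bash
python3 -m pendant '[[[0,0,0,0,0,0.12,0],[0,0,0,0,0,0.12,0],[0,0,0,0,0,0.12,0],[0,0,0,0,0,0.12,0],[0,0,0,0,0,0.12,0]]]' 40; python3 -m pendant '[[[0,0,0,0,0,0.12,0],[0,0,0,0,0,0.12,0],[0,0,0,0,0,0.12,0],[0,0,0,0,0,0.12,0],[0,0,0,0,0,0.12,0]]]'
```

```text
time: 1.52
ee_pos: [0.2059, 0.51, 0.2313]
tcp_rot: [-180.0, -0.0, 122.5]
wrist_force: [0.1, 0.0, 1.2]
opening: 0.0255
time: 1.93
ee_pos: [0.2059, 0.51, 0.2313]
tcp_rot: [-180.0, 0.0, 86.7]
wrist_force: [-0.3, -0.1, 0.8]
opening: 0.0002
```

The crops show the well mouth at about (568,279) in the top crop and (140,73) in the scene crop. The start face is at (131,150) and (575,90). I'll turn these into positions.

Run:
```python
from h import *
A=lambda u,v:((u+.5)/4.5-.5+160,(v+.5)/4.5-.5+145)
B=lambda u,v:((u+.5)/(720/170)-.5+190,(v+.5)/(318/75)-.5+170)
for n,c,uv,z in(("well","top",A(568,279),.09),("key","top",A(567,281),.073),("well","scene",B(140,73),.09),("start","top",A(131,150),.1),("start","scene",B(575,90),.1)):
    print(n,c,ray_z(c,uv,z).round(4))
# module-row corner screws, plane z=.09 (top)
P=[ray_z("top",A(*q),.09)[:2] for q in((92,72),(50,197),(653,234),(619,361))]
print(np.round(P,4),"centre",np.mean(P,0).round(4))
d=((P[0]+P[1])-(P[2]+P[3]))/2;print(np.linalg.norm(d));u=d/np.linalg.norm(d);print("yaw",np.degrees(np.arctan2(-u[0],u[1])));c=np.mean(P,0);print("start",c+.12*u,"reset",c-.12*u)
```

```text
well top [ 0.5326 -0.0469  0.09  ]
key top [ 0.5328 -0.0474  0.073 ]
well scene [ 0.5327 -0.047   0.09  ]
start top [0.5967 0.1829 0.1   ]
start scene [0.5994 0.1814 0.1   ]
[[ 0.6399  0.2069]
 [ 0.5726  0.2267]
 [ 0.5568 -0.0914]
 [ 0.4901 -0.0736]] centre [0.5649 0.0672]
0.31058356385368613
yaw -15.4659701083184
start [0.59685329 0.1828125 ] reset [ 0.53285346 -0.04849686]
```

```bash
python3 -m pendant '[[[0,0,0,0,0,0.12,0],[0,0,0,0,0,0.07,0]]]'
```

```text
time: 2.1
ee_pos: [0.2059, 0.51, 0.2313]
tcp_rot: [-180.0, 0.0, 75.2]
wrist_force: [-0.1, 0.4, 0.1]
opening: -0.0004
```

```bash
python3 -m pendant '[[[-2.6,2.6,0,0,0,0,0],[-2.6,2.6,0,0,0,0,0],[-2.6,2.6,0,0,0,0,0],[-2.6,2.6,0,0,0,0,0],[-2.6,2.6,0,0,0,0,0]]]'; python3 -m pendant '[[[-2.6,2.6,0,0,0,0,0],[-2.6,2.6,0,0,0,0,0],[-2.6,2.6,0,0,0,0,0],[-2.6,2.6,0,0,0,0,0],[-2.6,2.6,0,0,0,0,0]]]'; python3 -m pendant '[[[-2.6,2.6,0,0,0,0,0],[-2.6,2.6,0,0,0,0,0],[-2.6,2.6,0,0,0,0,0],[-2.6,2.6,0,0,0,0,0],[-2.6,2.6,0,0,0,0,0]]]'
```

```text
time: 2.52
ee_pos: [0.2973, 0.3501, 0.2286]
tcp_rot: [-179.9, 0.1, 75.3]
wrist_force: [0.1, -0.2, 0.2]
opening: 0.0003
time: 2.93
ee_pos: [0.3924, 0.1832, 0.2295]
tcp_rot: [180.0, -0.0, 75.5]
wrist_force: [1.5, 0.6, -0.9]
opening: 0.0001
time: 3.35
ee_pos: [0.4884, 0.0152, 0.231]
tcp_rot: [179.7, -0.2, 75.4]
wrist_force: [0.7, 1.5, 0.1]
opening: -0.0002
```

```bash
cat > d.py <<'E'
import sys
from h import *
from scipy.spatial.transform import Rotation as R
o=bot.get_obs();t=np.array(eval(sys.argv[1]))
print(o["ee_pos"].round(4),o["tcp_rot"].round(2),"tool cm",(R.from_euler("xyz",o["tcp_rot"],degrees=True).inv().apply(t-o["ee_pos"])*100).round(2))
E
python3 d.py .5328,-.0474,.13
```

```text
[0.4884 0.0152 0.231 ] [ 1.7975e+02 -1.6000e-01  7.5440e+01] tool cm [-4.97  5.83 10.11]
```

```bash
python3 -m pendant '[[[-2.5,2.9,0,0,0,0,0],[-2.5,2.9,0,0,0,0,0],[0,0,2.5,0,0,0,0],[0,0,2.5,0,0,0,0],[0,0,2.5,0,0,0,0]]]';python3 -m pendant '[[[0,0,0,0,0,0,0],[0,0,0,0,0,0,0]]]';python3 d.py .5328,-.0474,.12
python3 - <<'E'
from h import *
for c in("top","scene"): cv2.imwrite(f"pics/{c}1.png",bot.camera(c)[:,:,::-1])
a=cv2.imread("pics/top1.png")[145:245,160:320];b=cv2.imread("pics/scene1.png")[110:245,190:360]
cv2.imwrite("pics/c1.png",np.vstack([cv2.resize(a,(480,300),interpolation=2),cv2.resize(b,(480,300),interpolation=2)]))
E
```

```text
time: 3.77
ee_pos: [0.5402, -0.0601, 0.1588]
tcp_rot: [179.1, -0.2, 74.9]
wrist_force: [-0.6, 0.6, 0.1]
opening: -0.0002
time: 3.93
ee_pos: [0.5381, -0.0606, 0.1539]
tcp_rot: [179.5, -0.1, 74.8]
wrist_force: [0.2, -0.4, 0.2]
opening: 0.0004
[ 0.5381 -0.0606  0.1539] [ 1.7954e+02 -1.2000e-01  7.4840e+01] tool cm [ 1.12 -0.88  3.38]
```

View pics/c1.png

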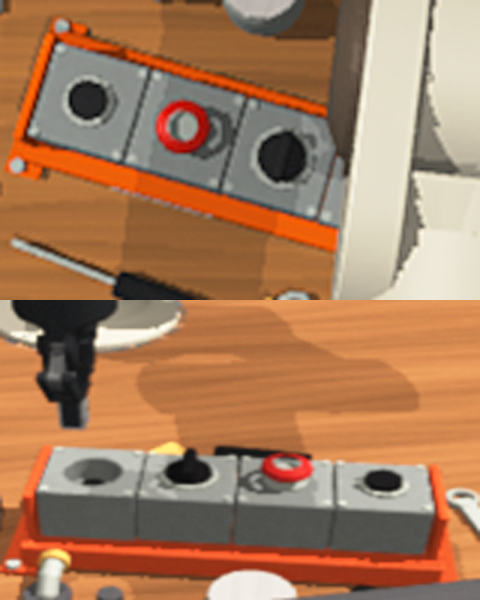

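The arm hides the well from the top camera. In the scene view the shut fingertip (72,425 in the crop) hangs above the well at (92,470). I'll correct the overshoot and stay above the console.

```bash
python3 -m pendant '[[[1.1,-0.9,0,0.008,0.002,0,0],[0,0,0,0,0,0,0],[0,0,1.5,0,0,0,0],[0,0,1.5,0,0,0,0],[0,0,0,0,0,0,0]]]';python3 d.py .5328,-.0474,.1
```

```text
time: 4.45
ee_pos: [0.535, -0.044, 0.1324]
tcp_rot: [179.3, -0.4, 75.0]
wrist_force: [-0.4, -0.4, -0.1]
opening: -0.0
[ 0.535  -0.044   0.1324] [179.34  -0.4   75.04] tool cm [-0.41 -0.17  3.24]
```

```bash
python3 -m pendant '[[[-0.3,-0.15,0.5,0.008,0.006,0,0],[0,0,0,0,0,0,0],[0,0,0,0,0,0,0],[0,0,0,0,0,0,0]]]';python3 d.py .5328,-.0474,.1
```

```text
time: 4.78
ee_pos: [0.5337, -0.0458, 0.1313]
tcp_rot: [179.6, -0.8, 75.1]
wrist_force: [0.6, 0.4, 0.0]
opening: 0.0001
[ 0.5337 -0.0458  0.1313] [179.59  -0.83  75.15] tool cm [-0.22 -0.07  3.13]
```

```bash
python3 -m pendant '[[[-0.2,-0.07,1,0.005,-0.013,0,0],[0,0,0,0,0,0,0],[0,0,1,0,0,0,0],[0,0,0,0,0,0,0],[0,0,0,0,0,0,0]]]';python3 d.py .5328,-.0474,.1
```

```text
time: 5.2
ee_pos: [0.5331, -0.0479, 0.1104]
tcp_rot: [179.8, -0.0, 75.1]
wrist_force: [-1.5, 0.1, -0.6]
opening: 0.0002
[ 0.5331 -0.0479  0.1104] [ 1.7982e+02 -1.0000e-02  7.5120e+01] tool cm [ 0.04 -0.05  1.04]
```

Aligned to within 1 mm. Now I'll descend into the well.

```bash
python3 -m pendant '[[[0,0,1,0,0,0,0],[0,0,0,0,0,0,0],[0,0,1,0,0,0,0],[0,0,0,0,0,0,0],[0,0,0,0,0,0,0]]]';python3 d.py .5328,-.0474,.073
```

```text
time: 5.62
ee_pos: [0.5328, -0.0479, 0.0875]
tcp_rot: [179.9, -0.0, 75.1]
wrist_force: [-1.1, 0.1, 0.7]
opening: -0.0002
[ 0.5328 -0.0479  0.0875] [179.88  -0.    75.12] tool cm [ 0.04 -0.02  1.45]
```

Already below the mouth with no contact.

```bash
python3 -m pendant '[[[0,0,1,0,0,0,0],[0,0,0,0,0,0,0],[0,0,0.4,0,0,0,0],[0,0,0,0,0,0,0]]]';python3 -m pendant '[[[0,0,0.3,0,0,0,0],[0,0,0,0,0,0,0]]]';python3 d.py .5328,-.0474,.066
```

```text
time: 5.95
ee_pos: [0.5331, -0.0479, 0.0722]
tcp_rot: [179.8, -0.0, 75.1]
wrist_force: [0.2, -0.1, -0.4]
opening: -0.0
time: 6.12
ee_pos: [0.5333, -0.0479, 0.0694]
tcp_rot: [179.8, -0.0, 75.1]
wrist_force: [0.1, 0.4, 0.2]
opening: -0.0001
[ 0.5333 -0.0479  0.0694] [ 1.798e+02 -2.000e-02  7.511e+01] tool cm [ 0.04 -0.07  0.34]
```

```bash
for i in 1; do python3 -m pendant '[[[0,0,0.25,0,0,0,0]]]';python3 -m pendant '[[[0,0,0.25,0,0,0,0]]]';python3 -m pendant '[[[0,0,0.2,0,0,0,0]]]';python3 -m pendant '[[[0,0,0,0,0,0,0]]]'; done
```

```text
time: 6.2
ee_pos: [0.5335, -0.0479, 0.0674]
tcp_rot: [179.8, -0.0, 75.1]
wrist_force: [-1.0, 0.3, 4.2]
opening: -0.0
time: 6.28
ee_pos: [0.5337, -0.048, 0.0656]
tcp_rot: [179.7, -0.0, 75.1]
wrist_force: [-9.3, -0.3, 27.9]
opening: 0.0002
time: 6.37
ee_pos: [0.5338, -0.0479, 0.0655]
tcp_rot: [179.7, -0.0, 75.1]
wrist_force: [-12.8, 1.2, 29.1]
opening: -0.0001
time: 6.45
ee_pos: [0.5337, -0.0479, 0.0665]
tcp_rot: [179.6, -0.1, 75.1]
wrist_force: [0.9, 0.1, -0.6]
opening: -0.0
```

The push met a solid stop at z≈0.0656 with 28 N, and home is 0.066. I'll retract straight up.

```bash
python3 -m pendant '[[[0,0,-1,0,0,0,0],[0,0,-1.5,0,0,0,0],[0,0,-2,0,0,0,0],[0,0,-2,0,0,0,0],[0,0,-1.5,0,0,0,0]]]';python3 -m pendant '[[[0,0,0,0,0,0,0],[0,0,0,0,0,0,0]]]';python3 d.py .597,.1825,.15
```

```text
time: 6.87
ee_pos: [0.5308, -0.0477, 0.1472]
tcp_rot: [180.0, 0.0, 75.1]
wrist_force: [0.2, 0.2, -0.1]
opening: 0.0001
time: 7.03
ee_pos: [0.5324, -0.0478, 0.1511]
tcp_rot: [179.7, -0.0, 75.1]
wrist_force: [-0.4, 0.3, -0.0]
opening: 0.0003
[ 0.5324 -0.0478  0.1511] [ 1.7969e+02 -4.0000e-02  7.5110e+01] tool cm [23.92  0.33  0.13]
```

```bash
python3 -m pendant '[[[0,0,-1,0,0,0,0],[3,0,0,0,0,0,0],[3,0,0,0,0,0,0],[3,0,0,0,0,0,0],[3,0,0,0,0,0,0]]]';python3 -m pendant '[[[3,0,0,0,0,0,0],[3,0,0,0,0,0,0],[2,0,0,0,0,0,0],[1,0,0,0,0,0,0],[0,0,0,0,0,0,0]]]';python3 -m pendant '[[[0,0,0,0,0,0,0]]]'; python3 d.py .597,.1825,.13
python3 - <<'E'
from h import *
bot.camera("scene")
im=bot.camera("top");cv2.imwrite("pics/top2.png",im[:,:,::-1])
a=cv2.imread("pics/top2.png")[145:245,160:320]
cv2.imwrite("pics/c2.png",cv2.resize(a,None,fx=4.5,fy=4.5,interpolation=2))
b=bot.camera("scene")[140:220,190:360,::-1]
cv2.imwrite("pics/c2.png",np.vstack([cv2.resize(a,(480,300),interpolation=2),cv2.resize(b,(600,282),interpolation=2)[:,:480]]))
E
```

```text
time: 7.45
ee_pos: [0.5626, 0.0668, 0.1606]
tcp_rot: [179.8, 0.1, 74.6]
wrist_force: [-0.2, -0.4, -0.9]
opening: 0.0002
time: 7.87
ee_pos: [0.5863, 0.1626, 0.1572]
tcp_rot: [-179.9, 0.2, 74.9]
wrist_force: [0.6, -0.0, 0.5]
opening: -0.0001
time: 7.95
ee_pos: [0.5859, 0.1625, 0.1567]
tcp_rot: [-179.8, 0.2, 74.9]
wrist_force: [-0.2, 0.4, 0.4]
opening: 0.0002
[0.5859 0.1625 0.1567] [-179.81    0.25   74.92] tool cm [2.23 0.56 2.66]
```

View pics/c2.png

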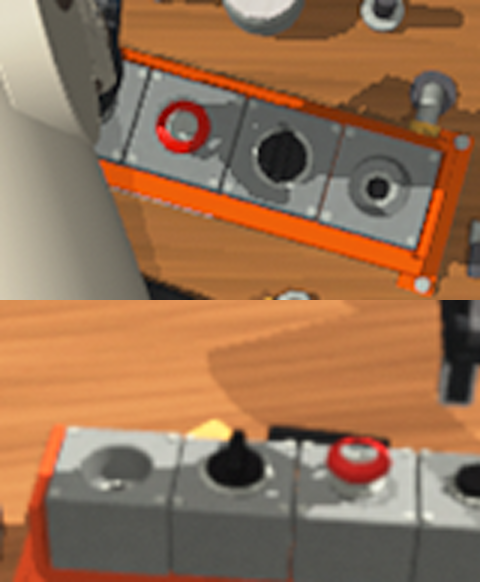

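The key has dropped: its black face was visible in the well in the scene view and is now hidden. The isolator and stop look unchanged. Next is the start button.

```bash
python3 -m pendant '[[[2.0,0.5,0,-0.003,0.004,0,0],[0,0,0,0,0,0,0],[0,0,1,0,0,0,0],[0,0,0,0,0,0,0],[0,0,0,0,0,0,0]]]';python3 d.py .5975,.1825,.11
```

```text
time: 8.52
ee_pos: [0.5961, 0.174, 0.1476]
tcp_rot: [179.9, 0.0, 74.5]
wrist_force: [0.5, 0.3, 0.3]
opening: 0.0001
[0.5961 0.174  0.1476] [179.89   0.    74.45] tool cm [ 0.85 -0.1   3.76]
```

```bash
python3 -m pendant '[[[0.8,-0.1,1,0,0,0,0],[0,0,0,0,0,0,0],[0,0,1,0,0,0,0],[0,0,0,0,0,0,0],[0,0,0,0,0,0,0]]]';python3 d.py .5975,.1825,.10
```

```text
time: 8.93
ee_pos: [0.5967, 0.1811, 0.125]
tcp_rot: [179.9, 0.0, 74.4]
wrist_force: [0.5, 0.7, -0.2]
opening: -0.0001
[0.5967 0.1811 0.125 ] [1.7994e+02 4.0000e-02 7.4360e+01] tool cm [0.16 0.04 2.5 ]
```

```bash
python3 -m pendant '[[[0.15,0,1,0,0,0,0],[0,0,0,0,0,0,0],[0,0,0.8,0,0,0,0],[0,0,0,0,0,0,0],[0,0,0,0,0,0,0]]]';python3 d.py .5975,.1825,.095
```

```text
time: 9.35
ee_pos: [0.597, 0.1827, 0.1048]
tcp_rot: [180.0, 0.1, 74.4]
wrist_force: [-0.1, -0.3, 0.5]
opening: 0.0001
[0.597  0.1827 0.1048] [1.7996e+02 6.0000e-02 7.4380e+01] tool cm [-0.01  0.06  0.98]
```

```bash
python3 -m pendant '[[[0,0,0.5,0,0,0,0],[0,0,0.3,0,0,0,0]]]';python3 -m pendant '[[[0,0,0.3,0,0,0,0]]]';python3 -m pendant '[[[0,0,0.25,0,0,0,0]]]'
```

```text
time: 9.52
ee_pos: [0.5973, 0.1828, 0.097]
tcp_rot: [179.9, 0.0, 74.4]
wrist_force: [-1.5, -0.8, 2.5]
opening: 0.0003
time: 9.6
ee_pos: [0.5974, 0.1828, 0.0945]
tcp_rot: [179.9, 0.0, 74.4]
wrist_force: [-6.8, -2.7, 33.8]
opening: 0.0001
time: 9.68
ee_pos: [0.5975, 0.1828, 0.0946]
tcp_rot: [179.8, -0.1, 74.4]
wrist_force: [-11.4, -3.3, 29.3]
opening: -0.0002
```

The button is fully in, with a hard stop at z≈0.0945. I'll release it, go up and move off to the robot's side for a clear look.

```bash
python3 -m pendant '[[[0,0,-1,0,0,0,0],[0,0,-2,0,0,0,0],[0,0,-2.5,0,0,0,0],[0,0,-3,0,0,0,0],[0,0,-3,0,0,0,0]]]';python3 -m pendant '[[[2,-3,0,0,0,0,0],[2,-3,0,0,0,0,0],[2,-3,0,0,0,0,0],[2,-3,0,0,0,0,0],[2,-3,0,0,0,0,0]]]';python3 -m pendant '[[[2,-3,0,0,0,0,0],[1,-2,0,0,0,0,0],[0,0,0,0,0,0,0],[0,0,0,0,0,0,0]]]'
python3 - <<'E'
from h import *
a=bot.camera("top")[145:245,160:320,::-1];b=bot.camera("scene")[150:245,190:360,::-1]
cv2.imwrite("pics/c3.png",np.vstack([cv2.resize(a,(480,300),interpolation=2),cv2.resize(b,(480,268),interpolation=2)]))
E
```

```text
time: 10.1
ee_pos: [0.5944, 0.182, 0.2076]
tcp_rot: [-179.8, 0.2, 74.4]
wrist_force: [1.3, -0.4, 0.3]
opening: -0.0001
time: 10.52
ee_pos: [0.4805, 0.3192, 0.2159]
tcp_rot: [179.5, -0.3, 73.7]
wrist_force: [-0.1, 1.2, -0.8]
opening: -0.0001
time: 10.85
ee_pos: [0.4344, 0.3688, 0.2162]
tcp_rot: [179.5, -0.4, 74.1]
wrist_force: [0.8, 0.0, 0.3]
opening: -0.0002
```

View pics/c3.png

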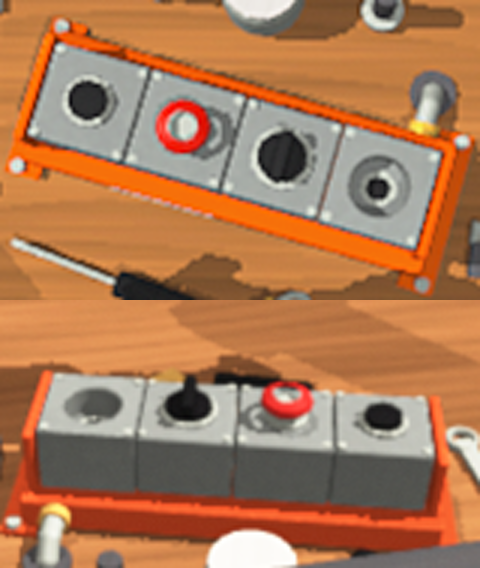

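The reset key is down and hidden in the scene view's well, at (92,405) in the crop. The start button has sprung back out at (385,417), and the stop and isolator are unchanged. I'll hand it in.

```bash
python3 -c "
from workcell import bot
print(bot.get_obs()['qd'].round(2));bot.job_done()"
```

```text
[-1.29  0.36  0.13 -0.01 -0.14 -0.1 ]
the job is handed in; nothing more can be done
```

I pressed the reset key home first, then pressed the start button fully in and let it go. The job was handed in at about 11 s of the 38 s allowed.

- **Reset key:** with the gripper shut, the fingertip met a hard stop at z ≈ 0.0656 m with about 28 N. Home is 0.066 m and the key's friction is only about 3.5 N. In the final scene picture the key is out of sight at the bottom of the well, where it showed before.
- **Start button:** it met its stop at z ≈ 0.0945 m with about 34 N; fully pressed is 0.095 m. In the last pictures it stands out again.
- **Everything else:** the stop head and the isolator handle look unchanged, and so do the loose things in the final crops. I did not check the spanner, hose clamp and tape measure closely at the end.
- **Limits of the checks:** key and button travel were judged from contact height, force and pictures, because the joints cannot be read directly. The highest wrist force in the readings was about 35 N. The arm was clear of everything at hand-in, with the base joint still settling at about 1.3°/s. No check failed.

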